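# Fit the keyed shaft into the drive pulley and hold it home

## Robot

A 6-joint arm with a two-finger parallel gripper is mounted at the origin on a cart in front of the work surface, level with it; the furniture and walls round the work are solid. World frame = base frame: x ahead of the robot, y to its left, z up, the work surface at z = 0. Lengths are in m, angles in rad, forces in N, time in s.
With the tool pointing down it reaches from about 0.3 to 0.775 m from the base axis. Payload 14.6 kg.
Tool frame: the origin (TCP) lies on the front face of the gripper's body, between the roots of the fingers; the fingertips stand 97 mm ahead of it and the grasp point (between the pads) lies 78 mm ahead of it; z points along the fingers, x is the direction in which the jaws open and shut, and the axes are right-handed (so a half turn about z gives the same grasp; the last joint's range is limited). The gripper opens to 94 mm and grips with 3 to 60 N. Pads are 16 mm wide; open, the fingers measure 119 mm over their backs; the gripper's body (75 mm by 177 mm) begins 78 mm behind the grasp point.
Start: joints at [-1.377, 0.3, 1.521, -0, 1.321, -0.067], TCP at [0.142, -0.531, 0.303] pointing down, gripper open.
Joint ranges: [-3.03, 3.03], [-0.79, 2.21], [0.23, 2.52], [-1.04, 4.18], [0, 3.07], [-2.55, 2.55]. Speed limits (rad/s): [2.22, 2.22, 2.57, 3.14, 3.14, 3.14].

## Interface

Orientations are given as [roll, pitch, yaw] about the fixed x, y, z axes, in that order (R = Rz(yaw) Ry(pitch) Rx(roll)).
In Python, from station import sensors, camera, ctrl gives the robot as it stands.
- The arm moves only by the tool move_arm, never from a script. Its argument "rows" is text: rows parted by semicolons, each of 6 numbers parted by spaces: the shift along the tool's x, y, z in mm, then the turn, a rotation vector about the tool's x, y, z in rad. In form: x y z wx wy wz; .... A call has 1 to 20 rows; each row shifts and turns the pose as measured when the row begins, along the tool's axes as they then stand; what a row does not reach is not made up. A row lasts 1/8 s, in which the tool goes at most 62.5 mm and 10.7 degrees, less where a joint would pass 70% of its speed; a pose out of reach is approached as far as the arm can. A call with a gripper value outside its range is refused whole. "grip" is the opening, from -1 (shut) to 1 (fully open), set as the call begins (left out, the last holds). The fingers move at their own pace and stop on an object; "newtons" is the grip in N (left out, the last holds). Time passes only in rows, so rows that do not move let the fingers close. It gives the time, the measured TCP pose, the force and the opening at its end, in the units of the state.
- sensors.get_obs(): the state, without advancing time (a new reading comes with each control period).
- camera(name): name is "side" or "top"; returns a dict with "color" (384x512x3 uint8, blue, green, red), "z_map" (384x512 float32, m along the optical axis (not along the pixel's ray), 0 where there is no reading), "mtx" (3x3 intrinsics, pixels), "position" and "attitude" of the camera in the world. Camera axes: x right, y down, z forward; pixel columns grow to the right and rows downward; lengths in m; the calibration is good to about 2 mm. A picture is of the moment at which its call begins.
- ctrl.hand_in(): hands the job in, once; it reports no verdict.
The state is a dict: "time_s": time; "qpos": joint angles; "joint_vel": joint speeds; "tau": joint torques, N m; "ee_pos": TCP position; "eef_rot": TCP orientation; "force": force on the tool from outside, world axes, zero at the start; "moment": the same for the moment, N m; "grip_width": finger opening in m.
Only numpy, scipy, OpenCV 4.12 (cv2) and the standard library are available. Lean on these libraries where they do the work, as an engineer would, in place of code of your own. Each camera call takes 0.05 s, during which the arm holds its last target.

## Task

Take the shaft with the key out of the stand, leaving the plain one where it is, and put it upright into the bore of the toothed pulley on the drive unit; turn it under light pressure until the key slips into the keyway, then keep pushing down against the ejector spring until the collar sits flush on the pulley. The spring throws the shaft back out if you let go, so finish while still gripping it and holding it pressed fully home, ready for the set screw to be tightened; leave the filter and the spare shaft undisturbed.

Things in the scene. Friction and masses are not known exactly. Their poses are not given: they have to be found in the camera images.
- keyed_grip (a point): centre (half-way up) of the black wing grip of the keyed shaft, the loose part to be fitted, about 0.15 kg. The grip is an upright flat block 42 mm long (own x), 16 mm thick (own y: squeeze it across this), 44 mm tall; own z points up the shaft. Collar under the grip: 34 mm wide, 6 mm thick, its underside 28 mm below this point. Shaft tip: 74 mm below this point
- keyed_shaft: the keyed shaft, steel, 20 mm in diameter; origin at the centre of its tip (lower end), z up the shaft. A key 8 mm wide stands 5 mm out of it on its own -x side, from 16 mm above the tip up to the collar, whose underside is 46 mm above the tip. A small nose at the foot of the grip also marks the -x side
- plain_grip (a point): centre of the wing grip of the spare shaft, the same but without a key; it is not to be used and stays in its hole in the stand
- shaft_stand: grey fixed block 60 x 170 x 24 mm (own x, y, z), origin under its centre, with two round blind holes 14 mm deep at own y = -55 and +55 mm. A shaft stands loosely upright in each, its key clear above the block; which stands where varies. The shafts' -x sides face the robot within about 0.4 rad
- drive_unit: fixed grey housing 100 x 110 x 36 mm, origin under its centre, carrying an upright aluminium toothed pulley 50 mm tall on the same axis. The keyway in the pulley points to this body's -x, turned about z by an unreported angle of up to 0.45 rad either way: see it from above or feel for it by turning the shaft. The pulley is braked (0.5 N m to turn it)
- bore_mouth (a point): centre of the bore's mouth in the pulley's flat top face (46 mm wide, 86 mm above the bench); axes as drive_unit. Bore 23 mm wide; keyway 10.5 mm wide, reaching 16.5 mm from the axis, open at the top. The shaft's first 16 mm enter at any angle, then the key lands on the face unless it meets the keyway (within about 0.1 rad). Fully home, the tip is 46 mm below this point
- ejector (a joint): travel in m of the brass spring ejector in the bore: 0 at rest with its top 36 mm below the bore mouth, about 0.010 with the shaft fully home; it pushes back with about 4 N at first and 9 N at the end, more than the weight of the shaft
- filter_mid (a point): middle of a white disc filter, 48 mm across and 46 mm tall, that stands loose on the bench between the stand and the drive unit; a bystander
Things that resemble listed ones, but are neither listed nor needed, are in the scene too. What is shaped like the keyed_shaft but orange or turquoise is not meant.

How it is judged:
By the outcome, as a careful person would: the job done as asked, in the order asked, and still so for the second after the job is handed in, while the arm keeps its last pose, push and grip.
It also fails if it takes over 64 s, if anything falls off the work surface, if the arm or the gripper's body presses on something with over 40 N, if the wrist force passes 120 N, or if a joint passes its speed limit or range.

## Working session

There is one attempt and no reset: what is moved stays moved. The work goes in short steps, Python scripts to look and compute and a tool call to move; the robot and the scene stay as the last step left them, time stands still between calls to the robot, and variables do not carry over. Pictures are saved under pics/ and viewed, and the job is handed in when it is done.

Besides the shell and the picture viewer there is one more tool, called after "Emit:" as name(argument=value, ...), one argument or row to a line, values as JSON. move_arm: Moves the arm, as the interface text tells. Its arguments: {"type":"object","properties":{"rows":{"type":"string"},"grip":{"type":"number"},"newtons":{"type":"number"}},"required":["rows"]}

```bash
ls; mkdir -p pics; cat > h.py <<'E'
import numpy as np, cv2
from station import sensors, camera, ctrl
from scipy.spatial.transform import Rotation as R
def Rc(c):
    a=np.array(c["attitude"],float)
    if a.shape==(3,3): return a
    if a.size==4: raise Exception("quat %s"%a)
    return R.from_euler('xyz',a).as_matrix()
def cloud(c):
    z=c["z_map"].astype(float); K=np.array(c["mtx"]); h,w=z.shape
    u,v=np.meshgrid(np.arange(w),np.arange(h))
    p=np.stack([(u-K[0,2])/K[0,0]*z,(v-K[1,2])/K[1,1]*z,z],-1)
    P=p@Rc(c).T+np.array(c["position"]); P[z<=0]=np.nan
    return P
E
python3 - <<'E'
from h import *
for n in("top","side"):
    c=camera(n); cv2.imwrite(f"pics/{n}0.png",c["color"]); print(n,c["mtx"],c["position"],c["attitude"])
print(sensors.get_obs())
E
```

```text
pics
top [[417.28531174   0.         266.90229876]
 [  0.         417.28531174 189.37398854]
 [  0.           0.           1.        ]] [0.38016642 0.01706952 1.06959096] [-3.04319235e+00 -4.77049357e-04 -1.58352927e+00]
side [[437.40106349   0.         253.49884709]
 [  0.         437.40106349 191.69455148]
 [  0.           0.           1.        ]] [0.79395604 0.63985474 0.84671054] [-2.42033675e+00  8.92525523e-07  2.70399499e+00]
{'time_s': 0.1, 'qpos': array([-1.37659802e+00,  3.00411859e-01,  1.52149018e+00,  9.18148653e-06,
        1.32073214e+00, -6.65879703e-02]), 'joint_vel': array([-0.00062719, -0.00242606, -0.00099546, -0.00163256, -0.0003182 ,
       -0.00039922]), 'tau': array([ 4.55449044e-04, -5.32645977e+01, -3.53280866e+01,  7.09347054e-02,
        2.35636201e-02, -6.37576136e-05]), 'ee_pos': array([ 0.14179179, -0.53127244,  0.30215723]), 'eef_rot': array([-3.14151448e+00,  1.03862474e-03, -1.31001229e+00]), 'force': array([ 0.74669493,  0.68701973, -0.48591275]), 'moment': array([-0.01804363,  0.01117369, -0.01347445]), 'grip_width': 0.09382995234644678}
```

View pics/top0.png

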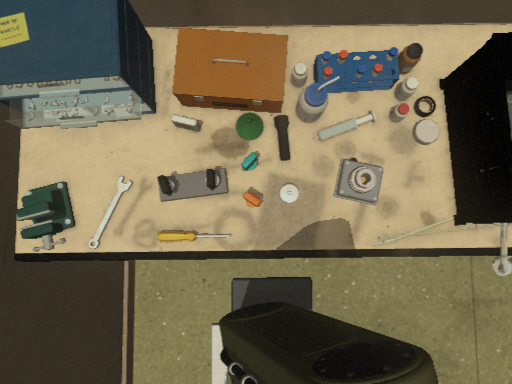

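View pics/side0.png

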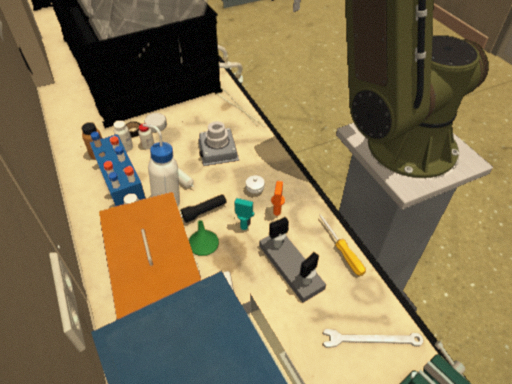

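The top view shows the stand at (193,184) with black grips at (165,184) and (211,178). The drive unit is at (360,180), the filter at (289,193), and the decoys are turquoise (250,160) and orange (253,199). Next I'll crop in close.

```bash
python3 - <<'E'
from h import *
t=camera("top"); s=camera("side")
a=cv2.resize(t["color"][155:215,145:240],None,fx=6,fy=6,interpolation=cv2.INTER_CUBIC)
b=cv2.resize(s["color"][205:305,245:345],None,fx=6,fy=6,interpolation=cv2.INTER_CUBIC)
d=cv2.resize(t["color"][150:210,325:395],None,fx=8,fy=8,interpolation=cv2.INTER_CUBIC)
e=cv2.resize(s["color"][110:170,185:250],None,fx=8,fy=8,interpolation=cv2.INTER_CUBIC)
for n,i in zip("abde",(a,b,d,e)): cv2.imwrite(f"pics/c_{n}.png",i)
for n,c,pts in(("top",t,[(165,184),(211,178),(193,186),(360,180),(289,193)]),("side",s,[(279,228),(310,262),(217,132),(255,183)])):
    P=cloud(c)
    for u,v in pts: print(n,u,v,P[v,u].round(4))
E
```

```text
top 165 184 [0.491  0.2524 0.1041]
top 211 178 [0.5033 0.1448 0.108 ]
top 193 186 [0.4942 0.2012 0.0246]
top 360 180 [ 0.4968 -0.2058  0.0865]
top 289 193 [ 0.4716 -0.0391  0.0449]
side 279 228 [0.5088 0.1584 0.0963]
side 310 262 [0.4957 0.2653 0.1071]
side 217 132 [ 0.5083 -0.1979  0.0845]
side 255 183 [ 0.4759 -0.0311  0.0354]
```

View pics/c_a.png

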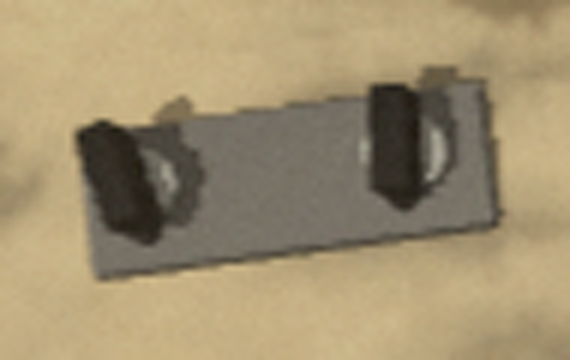

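View pics/c_b.png

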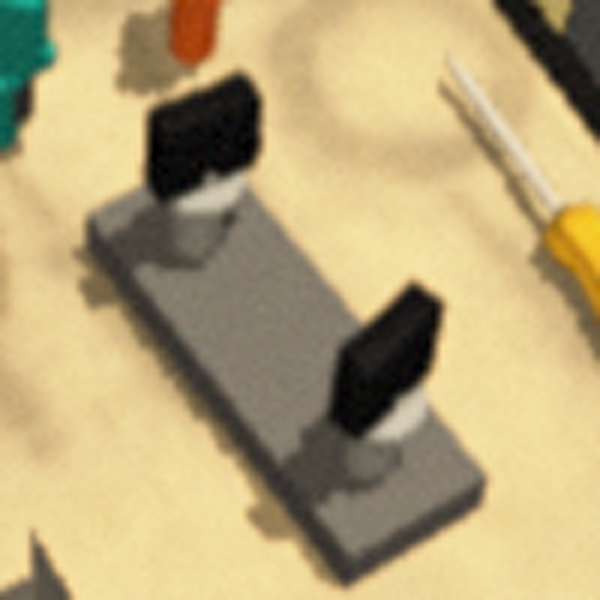

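View pics/c_d.png

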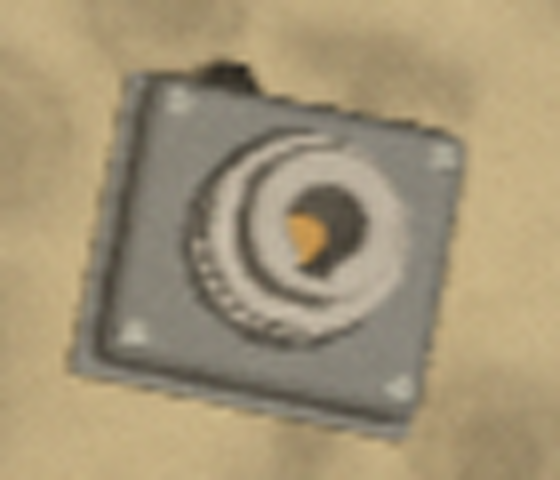

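View pics/c_e.png

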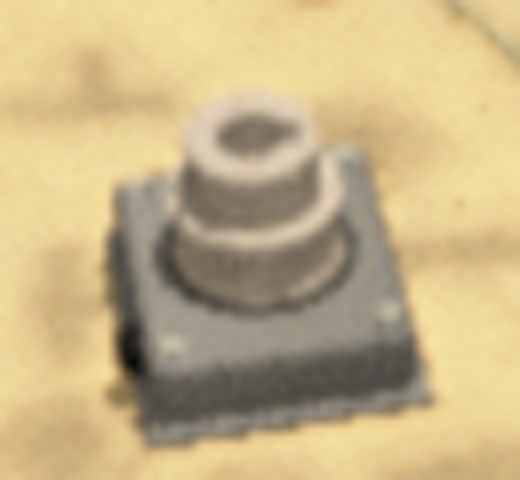

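```bash
python3 - <<'E'
from h import *
F=[camera("side") for _ in range(10)]
m=np.mean([f["color"].astype(float) for f in F],0)
np.savez("side0.npz",m=m,z=np.median([f["z_map"] for f in F],0))
s=F[0];P=np.nanmean([cloud(f) for f in F],0)
m=np.clip((m)*1.6,0,255).astype(np.uint8)
a=cv2.resize(m[212:252,255:300],None,fx=12,fy=12,interpolation=cv2.INTER_CUBIC)
b=cv2.resize(m[247:292,290:330],None,fx=12,fy=12,interpolation=cv2.INTER_CUBIC)
h=max(a.shape[0],b.shape[0])
pad=lambda i:cv2.copyMakeBorder(i,0,h-i.shape[0],0,0,0)
x=np.hstack([pad(a),pad(b)]);x=cv2.resize(x,None,fx=.78,fy=.78);print(x.shape);cv2.imwrite("pics/k.png",x)
e=cv2.resize(m[115:160,190:245],None,fx=12,fy=12,interpolation=cv2.INTER_CUBIC);cv2.imwrite("pics/e2.png",e)
E
```

```text
(421, 796, 3)
```

View pics/k.png

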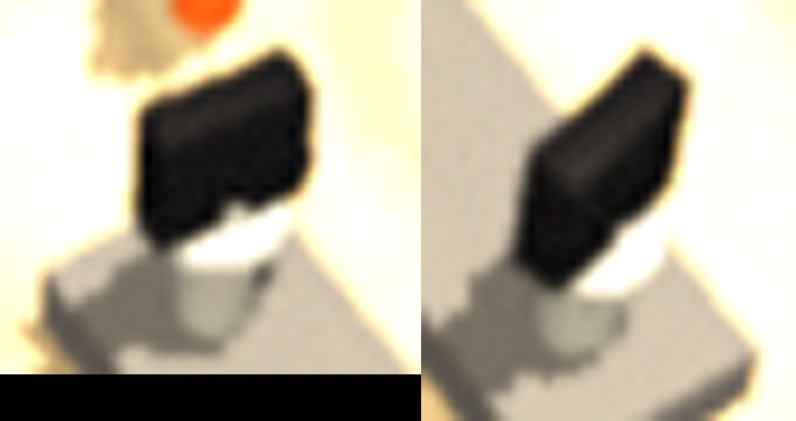

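View pics/e2.png

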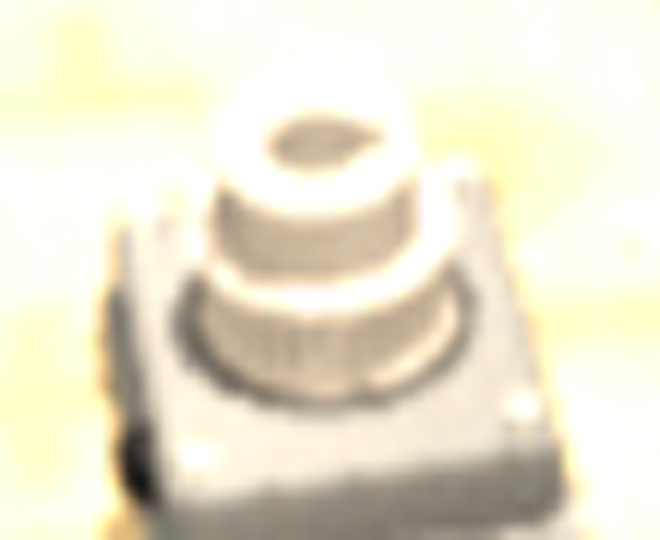

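```bash
python3 - <<'E'
from h import *
T=[camera("top") for _ in range(8)]
zt=np.median([f["z_map"] for f in T],0).astype(np.float32); c=dict(T[0]);c["z_map"]=zt
np.savez("top0.npz",m=np.mean([f["color"].astype(float) for f in T],0),z=zt)
s=camera("side"); s["z_map"]=np.load("side0.npz")["z"].astype(np.float32)
def rect(P,m,name):
    q=P[m]; 
    if len(q)<5: print(name,len(q));return
    r=cv2.minAreaRect((q[:,:2]*1000).astype(np.float32)); 
    C=np.cov(q[:,:2].T);w,v=np.linalg.eigh(C);d=v[:,1];d=d*np.sign(d[0])
    print(name,len(q),"mean",q.mean(0).round(4),"rect",np.round(r[0],1),np.round(r[1],1),round(r[2],1),"pca yaw",np.arctan2(d[1],d[0]).round(3),"zmed",np.median(q[:,2]).round(4))
for n,cc in(("top",c),("side",s)):
    P=cloud(cc);X,Y,Z=P[...,0],P[...,1],P[...,2]
    reg=lambda x0,x1,y0,y1,z0,z1:(X>x0)&(X<x1)&(Y>y0)&(Y<y1)&(Z>z0)&(Z<z1)
    print(n)
    rect(P,reg(.45,.56,.11,.19,.101,.115),"gripA")
    rect(P,reg(.44,.56,.215,.30,.101,.115),"gripB")
    rect(P,reg(.40,.60,.08,.32,.020,.029),"stand")
    rect(P,reg(.42,.60,-.27,-.13,.030,.040),"housing")
    rect(P,reg(.42,.60,-.27,-.13,.082,.092),"pulleytop")
    rect(P,reg(.42,.53,-.07,0.0,.042,.052),"filter")
    # colors
    col=cc["color"].sum(2)
E
```

```text
top
gripA 124 mean [0.5044 0.1496 0.1065] rect [504.8 149.1] [40. 16.] 0.2 pca yaw 0.02 zmed 0.1065
gripB 126 mean [0.4912 0.2581 0.1063] rect [491.4 258.8] [41.6 16.1] 20.0 pca yaw 0.358 zmed 0.1066
stand 1196 mean [0.4961 0.2004 0.0249] rect [498.3 204.4] [ 60. 170.] 6.9 pca yaw -1.424 zmed 0.0249
housing 947 mean [ 0.4997 -0.2125  0.035 ] rect [ 504.6 -218.2] [101.5  95.5] 77.6 pca yaw 1.082 zmed 0.0351
pulleytop 219 mean [ 0.5028 -0.2176  0.0867] rect [ 502.5 -217.6] [44.5 44.1] 25.6 pca yaw 1.304 zmed 0.0868
filter 13 mean [ 0.4725 -0.0381  0.0465] rect [472.7 -37.8] [7.5 7.4] 0.0 pca yaw 0.771 zmed 0.0465
side
gripA 137 mean [0.5067 0.1513 0.1061] rect [505.8 149.6] [41.  16.3] 2.0 pca yaw 0.011 zmed 0.1065
gripB 160 mean [0.4936 0.2603 0.1062] rect [492.6 259.1] [40.9 15.5] 21.6 pca yaw 0.365 zmed 0.1067
stand 1463 mean [0.5029 0.212  0.0249] rect [498.8 204.2] [ 60.7 170.1] 7.0 pca yaw -1.428 zmed 0.025
housing 508 mean [ 0.5096 -0.2008  0.035 ] rect [ 503.6 -217.2] [100.4  90.9] 77.8 pca yaw -0.519 zmed 0.035
pulleytop 139 mean [ 0.5045 -0.2162  0.0863] rect [ 502.9 -218. ] [45.1 42.7] 67.7 pca yaw 1.251 zmed 0.0868
filter 12 mean [ 0.4739 -0.0374  0.0458] rect [474.1 -37.9] [7.5 7.5] 64.8 pca yaw 0.244 zmed 0.0463
```

```bash
python3 - <<'E'
from h import *
t=camera("top"); s=camera("side")
tm=np.load("top0.npz")["m"]; sm=np.load("side0.npz")["m"]
def proj(c,p):
    q=(np.atleast_2d(p)-np.array(c["position"]))@Rc(c); K=np.array(c["mtx"])
    return np.stack([q[:,0]/q[:,2]*K[0,0]+K[0,2],q[:,1]/q[:,2]*K[1,1]+K[1,2]],1)
# keyed test overlays
def panel(ctr,yaw,S=14):
    o=np.array([*ctr,.010]); m=np.clip(sm*1.8,0,255).astype(np.uint8)
    R0=R.from_euler('z',yaw).as_matrix()
    cc=proj(s,o+[0,0,.04])[0]; u0,v0=int(cc[0])-13,int(cc[1])-13
    im=cv2.resize(m[v0:v0+27,u0:u0+27],None,fx=S,fy=S,interpolation=cv2.INTER_CUBIC); im2=im.copy()
    tp=lambda p:np.round((proj(s,p@R0.T+o)-[u0,v0]+.5)*S).astype(int)
    for z in(.014,.046):
        a=np.linspace(0,2*np.pi,60);cv2.polylines(im2,[tp(np.stack([.010*np.cos(a),.010*np.sin(a),0*a+z],1))],True,(255,0,0),1)
    k=np.array([[-.0092,.004],[-.015,.004],[-.015,-.004],[-.0092,-.004]])
    for z in(.016,.046): cv2.polylines(im2,[tp(np.c_[k,np.full(4,z)])],True,(0,0,255),1)
    for q in k: cv2.polylines(im2,[tp(np.array([[*q,.016],[*q,.046]]))],False,(0,0,255),1)
    return np.hstack([im,im2])
A=panel((.5055,.1495),.02);B=panel((.492,.259),.365)
x=np.vstack([A,B]);cv2.imwrite("pics/kk.png",cv2.resize(x,None,fx=.78,fy=.78,interpolation=cv2.INTER_AREA))
# keyway rectified views
S=10;N=60
for n,c,m in(("t",t,tm),("s",s,sm)):
    g=np.arange(-300,300)/10000.
    XX,YY=np.meshgrid(-g,-g) # image: right=-y , up=+x
    pts=np.stack([.5027-np.repeat(g[:,None],600,1),-.2178-np.repeat(g[None],600,0),np.full((600,600),.0865)],-1)
    uv=proj(c,pts.reshape(-1,3)).reshape(600,600,2).astype(np.float32)
    r=cv2.remap(np.clip(m*(1.0 if n=='t' else 1),0,255).astype(np.uint8),uv[...,0],uv[...,1],cv2.INTER_CUBIC)
    for rad in(.0115,.0165,.023): cv2.circle(r,(300,300),int(rad*1e4),(0,255,0),1)
    cv2.imwrite(f"pics/r{n}.png",r)
E
python3 -c "
import cv2,numpy as np
cv2.imwrite('pics/rr.png',np.hstack([cv2.resize(cv2.imread(f'pics/r{n}.png'),(400,400)) for n in 'ts']))"
```

```text
(no output)
```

View pics/kk.png

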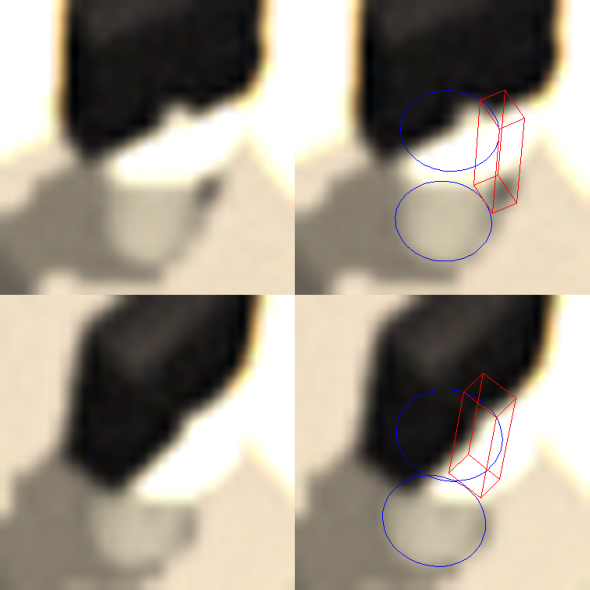

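View pics/rr.png

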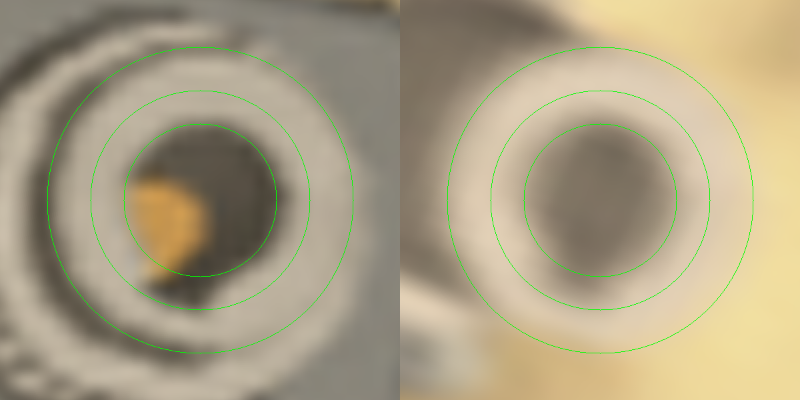

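```bash
python3 - <<'E'
from h import *
for n in "ts":
    g=cv2.GaussianBlur(cv2.cvtColor(cv2.imread(f"pics/r{n}.png"),cv2.COLOR_BGR2GRAY),(0,0),3).astype(float)
    for rad in(135,142,150):
        a=np.arange(-.8,.81,.1) # psi
        # keyway dir world=(-cos,-sin): image row down=-x, col right=-y
        v=[g[int(300+rad*np.cos(x)),int(300+rad*np.sin(x))] for x in a]
        print(n,rad,dict(zip(a.round(1),np.round(v).astype(int))))
E
```

```text
t 135 {np.float64(-0.8): np.int64(172), np.float64(-0.7): np.int64(174), np.float64(-0.6): np.int64(160), np.float64(-0.5): np.int64(121), np.float64(-0.4): np.int64(85), np.float64(-0.3): np.int64(68), np.float64(-0.2): np.int64(70), np.float64(-0.1): np.int64(69), np.float64(-0.0): np.int64(77), np.float64(0.1): np.int64(92), np.float64(0.2): np.int64(117), np.float64(0.3): np.int64(135), np.float64(0.4): np.int64(150), np.float64(0.5): np.int64(153), np.float64(0.6): np.int64(157), np.float64(0.7): np.int64(147), np.float64(0.8): np.int64(144)}
t 142 {np.float64(-0.8): np.int64(176), np.float64(-0.7): np.int64(174), np.float64(-0.6): np.int64(153), np.float64(-0.5): np.int64(111), np.float64(-0.4): np.int64(81), np.float64(-0.3): np.int64(70), np.float64(-0.2): np.int64(76), np.float64(-0.1): np.int64(73), np.float64(-0.0): np.int64(81), np.float64(0.1): np.int64(106), np.float64(0.2): np.int64(137), np.float64(0.3): np.int64(156), np.float64(0.4): np.int64(165), np.float64(0.5): np.int64(167), np.float64(0.6): np.int64(170), np.float64(0.7): np.int64(164), np.float64(0.8): np.int
[... 1543 characters left out ...]
.int64(197), np.float64(0.5): np.int64(198), np.float64(0.6): np.int64(196), np.float64(0.7): np.int64(195), np.float64(0.8): np.int64(195)}
s 150 {np.float64(-0.8): np.int64(190), np.float64(-0.7): np.int64(183), np.float64(-0.6): np.int64(174), np.float64(-0.5): np.int64(167), np.float64(-0.4): np.int64(164), np.float64(-0.3): np.int64(163), np.float64(-0.2): np.int64(163), np.float64(-0.1): np.int64(166), np.float64(-0.0): np.int64(173), np.float64(0.1): np.int64(180), np.float64(0.2): np.int64(188), np.float64(0.3): np.int64(199), np.float64(0.4): np.int64(203), np.float64(0.5): np.int64(201), np.float64(0.6): np.int64(200), np.float64(0.7): np.int64(200), np.float64(0.8): np.int64(202)}
```

The keyed shaft is the grip at top (211,178). The dark key foot shows under its collar in the side view exactly where the model projects it, and nothing like it shows on the grip at (165,184). Orange (253,199) and turquoise (250,160) are decoys. Grip A is at (0.505, 0.1495) with yaw about 0.015. The pulley is at (0.5027, -0.2178), and the keyway yaw is about -0.2.

Emit:
move_arm(
  rows="0 0 0 0 0 0.123; 0 0 0 0 0 0.123; -48 -26.6 0 0 0 0; -48 -26.6 0 0 0 0; -48 -26.6 0 0 0 0; -48 -26.6 0 0 0 0; -48 -26.6 0 0 0 0; -48 -26.6 0 0 0 0; -48 -26.6 0 0 0 0; -48 -26.6 0 0 0 0; -48 -26.6 0 0 0 0; -48 -26.6 0 0 0 0; -48 -26.6 0 0 0 0; -48 -26.6 0 0 0 0",
  grip=1,
  newtons=40,
)

```text
time_s: 3.0
ee_pos: [0.4649, 0.063, 0.3042]
eef_rot: [-3.135, -0.002, -1.57]
force: [0.3, -0.5, 0.1]
grip_width: 0.0942
```

```bash
cat >> h.py <<'E'
def delta(p,yaw,o=None):
    o=o or sensors.get_obs(); M=R.from_euler('xyz',o["eef_rot"]).as_matrix()
    T=R.from_euler('xyz',[np.pi,0,yaw]).as_matrix()
    print("t",round(o["time_s"],2),"pos",o["ee_pos"].round(4),"rot",o["eef_rot"].round(4),"F",o["force"].round(1),"w",round(o["grip_width"],4))
    print("d mm",(M.T@(np.array(p)-o["ee_pos"])*1000).round(1),"rot",R.from_matrix(M.T@T).as_rotvec().round(4),"q",o["qpos"].round(2))
E
python3 -c "
from h import *
delta([.5053,.1496,.250],-1.556)"
```

```text
t 3.0 pos [0.4649 0.063  0.3042] rot [-3.1352e+00 -2.3000e-03 -1.5702e+00] F [ 0.3 -0.5  0.1] w 0.0942
d mm [-86.7 -40.1  54.3] rot [-0.0064 -0.0024 -0.0141] q [ 0.06  0.11  1.74 -0.    1.28  1.63]
```

Emit:
move_arm(
  rows="-45 -22 10 -0.0064 -0.0024 -0.0141; -45 -20 20 0 0 0; -5 -3 20 0 0 0; 0 0 5 0 0 0",
)

```text
time_s: 3.5
ee_pos: [0.511, 0.1652, 0.2478]
eef_rot: [-3.14, 0.0, -1.551]
force: [-0.3, -0.4, -0.8]
grip_width: 0.094
```

```bash
python3 -c "
from h import *
delta([.5053,.1496,.166],-1.556)"
```

```text
t 3.5 pos [0.511  0.1652 0.2478] rot [-3.1405e+00  3.0000e-04 -1.5511e+00] F [-0.3 -0.4 -0.8] w 0.094
d mm [15.5  6.1 81.8] rot [-0.0011  0.0003  0.0049] q [0.24 0.32 1.62 0.   1.19 1.8 ]
```

Emit:
move_arm(
  rows="15.5 6 0 0 0 0.005; 0 0 0 0 0 0",
)

```text
time_s: 3.75
ee_pos: [0.5049, 0.1476, 0.2488]
eef_rot: [-3.14, 0.0, -1.557]
force: [-0.1, 0.6, -0.5]
grip_width: 0.0938
```

```bash
python3 -c "
from h import *
delta([.5053,.1496,.166],-1.556)"
```

```text
t 3.75 pos [0.5049 0.1476 0.2488] rot [-3.1396e+00  3.0000e-04 -1.5574e+00] F [-0.1  0.6 -0.5] w 0.0938
d mm [-2.  -0.3 82.8] rot [-0.0019  0.0003 -0.0014] q [ 0.21  0.3   1.65 -0.    1.19  1.77]
```

Emit:
move_arm(
  rows="-2 0 16 0 0 0; 0 0 16 0 0 0; 0 0 16 0 0 0; 0 0 14 0 0 0; 0 0 8 0 0 0; 0 0 0 0 0 0",
)

```text
time_s: 4.5
ee_pos: [0.5049, 0.1489, 0.1741]
eef_rot: [-3.139, 0.0, -1.559]
force: [0.4, 1.1, -0.1]
grip_width: 0.0942
```

```bash
python3 -c "
from h import *
delta([.5053,.1496,.166],-1.556)"
```

```text
t 4.5 pos [0.5049 0.1489 0.1741] rot [-3.1395e+00  4.0000e-04 -1.5589e+00] F [ 0.4  1.1 -0.1] w 0.0942
d mm [-0.7 -0.4  8.1] rot [-0.0021  0.0004 -0.0029] q [ 0.22  0.39  1.72 -0.    1.03  1.78]
```

Emit:
move_arm(
  rows="-0.7 -0.4 8 -0.002 0 -0.003; 0 0 0 0 0 0",
)

```text
time_s: 4.75
ee_pos: [0.5056, 0.1498, 0.1661]
eef_rot: [-3.141, 0.001, -1.556]
force: [0.4, -0.8, -0.1]
grip_width: 0.094
```

Emit:
move_arm(
  rows="0 0 0 0 0 0; 0 0 0 0 0 0; 0 0 0 0 0 0; 0 0 0 0 0 0; 0 0 0 0 0 0; 0 0 0 0 0 0",
  grip=-1,
  newtons=45,
)

```text
time_s: 5.5
ee_pos: [0.5059, 0.1498, 0.167]
eef_rot: [-3.139, 0.001, -1.556]
force: [1.1, -0.8, -0.1]
grip_width: 0.0375
```

```bash
python3 -c "
from h import *
delta([.5053,.1496,.166],-1.556)
c=camera('top');x=c['color'][150:225,140:245];s=camera('side')['color'][190:300,230:340]
cv2.imwrite('pics/g1.png',np.hstack([cv2.resize(x,(400,300),interpolation=2),cv2.resize(s,(400,400),interpolation=2)[:300]]))"
```

```text
t 5.5 pos [0.5059 0.1498 0.167 ] rot [-3.1390e+00  1.0000e-03 -1.5556e+00] F [ 1.1 -0.8 -0.1] w 0.0375
d mm [0.2 0.6 1. ] rot [-0.0026  0.001   0.0004] q [0.22 0.4  1.72 0.   1.01 1.77]
```

View pics/g1.png

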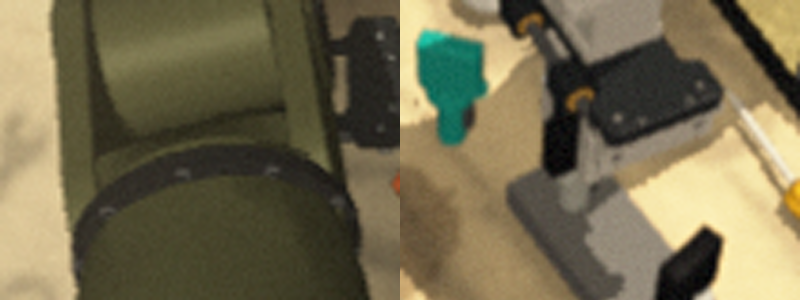

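The fingers are still closing (0.0375). The side view shows them either side of grip A, with the plain shaft at (690,265) untouched.

Emit:
move_arm(
  rows="0 0 0 0 0 0; 0 0 0 0 0 0; 0 0 0 0 0 0; 0 0 0 0 0 0; 0 0 0 0 0 0; 0 0 0 0 0 0",
)

```text
time_s: 6.35
ee_pos: [0.5059, 0.1498, 0.167]
eef_rot: [-3.139, 0.001, -1.556]
force: [0.5, 0.3, -0.3]
grip_width: 0.0157
```

```bash
python3 -c "
from h import *
delta([.5053,.1496,.166],-1.556)"
```

```text
t 6.35 pos [0.5059 0.1498 0.167 ] rot [-3.1391e+00  9.0000e-04 -1.5556e+00] F [ 0.5  0.3 -0.3] w 0.0157
d mm [0.2 0.6 1. ] rot [-0.0025  0.0009  0.0004] q [0.22 0.41 1.72 0.   1.01 1.77]
```

Emit:
move_arm(
  rows="0 0 -5 0 0 0; 0 0 -10 0 0 0; 0 0 -15 0 0 0; 0 0 -20 0 0 0; 0 0 -25 0 0 0; 0 0 -25 0 0 0; 0 0 -20 0 0 0; 0 0 -8 0 0 0; 0 0 0 0 0 0",
)

```text
time_s: 7.48
ee_pos: [0.505, 0.1496, 0.3052]
eef_rot: [-3.136, 0.002, -1.556]
force: [0.6, 0.0, -1.9]
grip_width: 0.0158
```

```bash
python3 -c "
from h import *
delta([.5027,-.2178,.300],-1.571)
c=camera('side');cv2.imwrite('pics/l1.png',cv2.resize(c['color'][140:300,200:360],None,fx=3.7,fy=3.7,interpolation=2))"
```

```text
t 7.47 pos [0.505  0.1496 0.3052] rot [-3.1356e+00  1.6000e-03 -1.5555e+00] F [ 0.6  0.  -1.9] w 0.0158
d mm [367.3   7.9   4.6] rot [-0.006   0.0016  0.0155] q [0.22 0.24 1.59 0.   1.31 1.77]
```

View pics/l1.png

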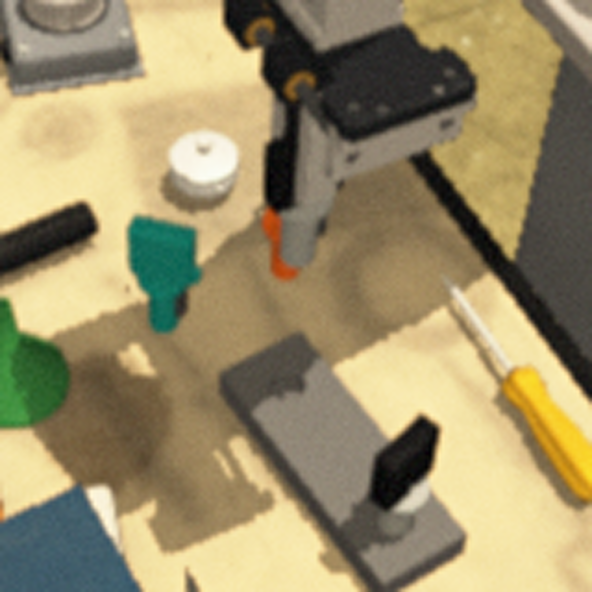

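The shaft is lifted, with its steel end at (298,250), and the plain one is still in the stand at (405,480). A key-like dark patch at (322,225) needs checking. Next I'll carry it over to the drive unit.

Emit:
move_arm(
  rows="20 0 0 -0.006 0.0016 0; 40 0 0 0 0 0; 45 1 0 0 0 0; 45 1 0 0 0 0; 45 1 0 0 0 0; 45 1 0 0 0 0; 45 1 0 0 0 0; 35 1 0 0 0 0; 20 1 0 0 0 0; 8 0 0 0 0 0; 0 0 0 0 0 0",
)

```text
time_s: 8.9
ee_pos: [0.4976, -0.2176, 0.2969]
eef_rot: [3.126, 0.002, -1.558]
force: [0.1, -0.1, -1.5]
grip_width: 0.0154
```

```bash
python3 -c "
from h import *
delta([.5027,-.2178,.300],-1.571)
c=camera('side');cv2.imwrite('pics/l2.png',cv2.resize(c['color'][50:170,160:280],None,fx=4.8,fy=4.8,interpolation=2))"
```

```text
t 8.9 pos [ 0.4976 -0.2176  0.2969] rot [ 3.1255e+00  2.2000e-03 -1.5585e+00] F [ 0.1 -0.1 -1.5] w 0.0154
d mm [ 0.2 -5.1 -3.1] rot [0.0161 0.0021 0.0125] q [-0.48  0.3   1.54 -0.01  1.32  1.08]
```

View pics/l2.png

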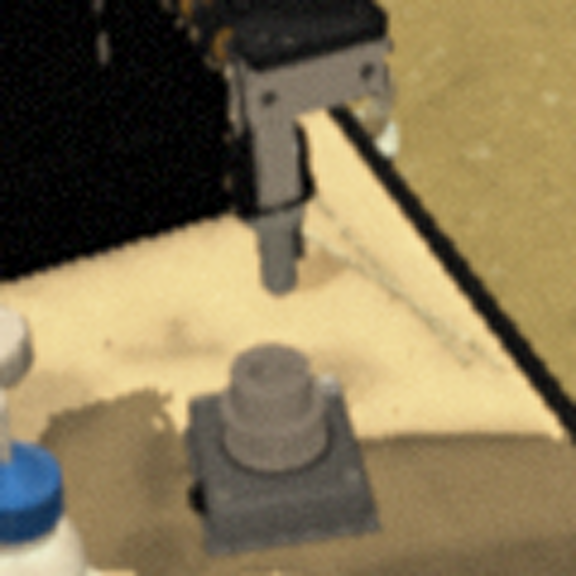

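The key shows on the shaft's right at (300,240), so this is the keyed shaft. Next I'll correct position and tilt, then insert at ψ≈0 so the key lands on the face before I turn it.

Emit:
move_arm(
  rows="0 -5 10 0.016 0.002 0; 0 0 15 0 0 0; 0 0 8 0 0 0; 0 0 0 0 0 0",
)

```text
time_s: 9.45
ee_pos: [0.5029, -0.2151, 0.2607]
eef_rot: [3.142, 0.001, -1.555]
force: [0.1, -0.0, -1.0]
grip_width: 0.0159
```

```bash
python3 -c "
from h import *
delta([.5027,-.2178,.250],-1.571)"
```

```text
t 9.45 pos [ 0.5029 -0.2151  0.2607] rot [ 3.1415e+00  1.0000e-03 -1.5553e+00] F [ 0.1 -0.  -1. ] w 0.0159
d mm [ 2.7  0.3 10.7] rot [0.0001 0.001  0.0157] q [-0.47  0.33  1.58  0.    1.23  1.08]
```

Emit:
move_arm(
  rows="2.6 0.3 6 0 0 0; 0 0 4 0 0 0; 0 0 0 0 0 0",
)

```text
time_s: 9.82
ee_pos: [0.5028, -0.2179, 0.2504]
eef_rot: [-3.141, 0.001, -1.555]
force: [0.1, -0.3, -2.0]
grip_width: 0.0157
```

```bash
python3 -c "
from h import *
delta([.5027,-.2178,.250],-1.571)
F=[camera('side') for _ in range(4)]
m=np.mean([f['color'].astype(float) for f in F],0)
cv2.imwrite('pics/l3.png',cv2.resize(np.clip(m*1.4,0,255).astype(np.uint8)[90:155,185:255],None,fx=8,fy=8,interpolation=2))"
```

```text
t 9.82 pos [ 0.5028 -0.2179  0.2504] rot [-3.1412e+00  6.0000e-04 -1.5553e+00] F [ 0.1 -0.3 -2. ] w 0.0157
d mm [-0.1  0.1  0.4] rot [-0.0004  0.0006  0.0157] q [-0.48  0.34  1.59  0.    1.21  1.08]
```

View pics/l3.png

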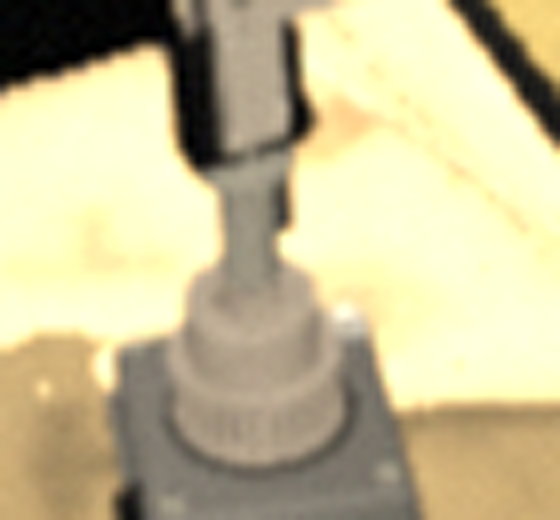

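```bash
python3 -c "
from h import *
s=camera('side')
K=np.array(s['mtx'])
for z in (.06,.086,.10,.115,.13):
    q=(np.array([.5027,-.2178,z])-s['position'])@Rc(s);u=K[0,0]*q[0]/q[2]+K[0,2];v=K[1,1]*q[1]/q[2]+K[1,2]
    print(z,(u-185+.5)*8,(v-90+.5)*8, K[0,0]/q[2]*8/1000)
im=cv2.imread('pics/l3.png');g=cv2.cvtColor(im,6)
for r in (200,225,245,320,345): print(r,g[r,170:350:6])
"
```

```text
0.06 257.8545481611138 355.2642040700043 2.952242413221539
0.086 252.92790943618616 295.9865121144637 3.0016903381792717
0.1 250.20612404577514 263.2377832244132 3.0290084849423224
0.115 247.23440815719414 227.48187156574397 3.0588351461729806
0.13 244.2035852399017 191.01477964077367 3.0892550556776412
200 [251 251 251 251 251 251 250 248 202 150 131 144 146 143 143 142 132 102
  75  84 160 228 250 251 250 250 250 250 250 250]
225 [250 250 250 250 250 250 250 247 219 169 138 143 148 151 150 143 134 112
  95 111 174 232 250 250 250 250 251 251 250 250]
245 [249 249 250 250 250 250 251 249 235 186 145 146 149 150 148 141 130 147
 201 249 251 251 251 251 251 251 250 250 250 250]
320 [250 246 214 168 163 169 176 176 174 170 165 162 166 168 169 168 171 171
 172 175 176 173 163 151 142 157 185 207 224 224]
345 [162 171 160 142 140 146 155 160 165 169 171 171 170 171 172 171 168 164
 162 161 158 154 146 138 138 154 169 168 159 139]
```

The shaft centre (250 px at row 245) matches the predicted bore axis (248.7) to under 1 mm. Descending.

Emit:
move_arm(
  rows="0 0 3 0 0 0; 0 0 3 0 0 0; 0 0 3 0 0 0; 0 0 3 0 0 0; 0 0 3 0 0 0; 0 0 0 0 0 0",
)

```text
time_s: 10.82
ee_pos: [0.5029, -0.2178, 0.2347]
eef_rot: [-3.141, 0.0, -1.555]
force: [-0.5, 1.0, -1.5]
grip_width: 0.0158
```

```bash
python3 -c "
from h import *
delta([.5027,-.2178,.227],-1.571);print(sensors.get_obs()['moment'])"
```

```text
t 10.82 pos [ 0.5029 -0.2178  0.2347] rot [-3.1407e+00  4.0000e-04 -1.5551e+00] F [-0.5  1.  -1.5] w 0.0158
d mm [-0.   0.2  7.7] rot [-0.0009  0.0004  0.0159] q [-0.48  0.36  1.61  0.    1.17  1.08]
[ 0.02743104 -0.02902715 -0.00417461]
```

Emit:
move_arm(
  rows="0 0 3 0 0 0; 0 0 2.5 0 0 0; 0 0 1.5 0 0 0; 0 0 1 0 0 0; 0 0 0.5 0 0 0",
)

```text
time_s: 11.45
ee_pos: [0.503, -0.218, 0.2265]
eef_rot: [-3.14, -0.0, -1.555]
force: [-2.0, 2.0, 5.1]
grip_width: 0.0161
```

```bash
python3 -c "
from h import *
delta([.5027,-.2178,.227],-1.571);print(sensors.get_obs()['moment'])"
```

```text
t 11.45 pos [ 0.503  -0.218   0.2265] rot [-3.1397e+00 -2.0000e-04 -1.5551e+00] F [-2.   2.   5.1] w 0.0161
d mm [-0.2  0.3 -0.5] rot [-0.0019 -0.0001  0.0159] q [-0.48  0.37  1.61  0.    1.16  1.08]
[ 0.22832998  0.50205366 -0.06572196]
```

The key landed on the face at TCP 0.2265 m with about 6 N. Now I'll turn toward ψ≈-0.2 under light pressure.

Emit:
move_arm(
  rows="0 0 0.5 0 0 0.035; 0 0 0.5 0 0 0.035; 0 0 0.5 0 0 0.035",
)

```text
time_s: 11.82
ee_pos: [0.5032, -0.2187, 0.2263]
eef_rot: [-3.138, -0.002, -1.667]
force: [-1.3, -2.6, 5.9]
grip_width: 0.0159
```

```bash
python3 -c "
from h import *
delta([.5027,-.2178,.227],-1.571);print(sensors.get_obs()['moment'])"
```

```text
t 11.82 pos [ 0.5032 -0.2187  0.2263] rot [-3.1379e+00 -2.4000e-03 -1.6673e+00] F [-1.3 -2.6  5.9] w 0.0159
d mm [-0.9  0.6 -0.7] rot [-0.0036 -0.0026 -0.0963] q [-0.48  0.37  1.61 -0.    1.15  1.19]
[-0.5509076   0.66782301  0.03728858]
```

Emit:
move_arm(
  rows="-0.5 0.3 0.6 0 0 0.03; -0.3 0 0.6 0 0 0.03; 0 0 0.6 0 0 0.03",
)

```text
time_s: 12.2
ee_pos: [0.5033, -0.2191, 0.226]
eef_rot: [-3.135, -0.005, -1.766]
force: [-0.7, 1.6, 6.7]
grip_width: 0.016
```

```bash
python3 -c "
from h import *
delta([.5027,-.2178,.227],-1.571);print(sensors.get_obs()['moment'])"
```

```text
t 12.2 pos [ 0.5033 -0.2191  0.226 ] rot [-3.1345 -0.0049 -1.7656] F [-0.7  1.6  6.7] w 0.016
d mm [-1.1  0.8 -1. ] rot [-0.0066 -0.0055 -0.1945] q [-0.48  0.37  1.62 -0.    1.15  1.29]
[0.45809325 0.45221166 0.05324134]
```

Emit:
move_arm(
  rows="-0.6 0.5 0.5 -0.0066 -0.0055 0.02; -0.4 0.3 0.7 0 0 0.03; 0 0 0.7 0 0 0.03",
)

```text
time_s: 12.58
ee_pos: [0.5026, -0.2178, 0.2234]
eef_rot: [3.141, 0.001, -1.853]
force: [-0.3, -0.7, -1.5]
grip_width: 0.0161
```

```bash
python3 -c "
from h import *
delta([.5027,-.2178,.227],-1.571);print(sensors.get_obs()['moment'])"
```

```text
t 12.57 pos [ 0.5026 -0.2178  0.2234] rot [ 3.1414e+00  1.3000e-03 -1.8526e+00] F [-0.3 -0.7 -1.5] w 0.0161
d mm [-0.  -0.1 -3.6] rot [ 0.      0.0013 -0.2816] q [-0.48  0.37  1.62  0.    1.15  1.38]
[ 0.01481683 -0.0574928   0.00584373]
```

The key slipped in: z fell to 0.2234 m and the force went to zero. Continuing down.

Emit:
move_arm(
  rows="0 0 3 0 0 0; 0 0 3 0 0 0; 0 0 3 0 0 0; 0 0 3 0 0 0; 0 0 0 0 0 0",
)

```text
time_s: 13.2
ee_pos: [0.5027, -0.2178, 0.21]
eef_rot: [3.141, 0.001, -1.853]
force: [0.4, -0.3, -1.2]
grip_width: 0.0154
```

```bash
python3 -c "
from h import *
delta([.5027,-.2178,.197],-1.8526);print(sensors.get_obs()['moment'])"
```

```text
t 13.2 pos [ 0.5027 -0.2178  0.21  ] rot [ 3.1411e+00  1.3000e-03 -1.8530e+00] F [ 0.4 -0.3 -1.2] w 0.0154
d mm [ 0.  -0.1 13. ] rot [ 0.0004  0.0013 -0.0004] q [-0.48  0.39  1.63  0.    1.12  1.38]
[-8.14771613e-02 -2.44137034e-01 -1.58019732e-04]
```

Emit:
move_arm(
  rows="0 0 3 0 0 0; 0 0 3 0 0 0; 0 0 3 0 0 0; 0 0 2 0 0 0; 0 0 1 0 0 0",
  newtons=55,
)

```text
time_s: 13.82
ee_pos: [0.5027, -0.2178, 0.1986]
eef_rot: [-3.141, 0.001, -1.853]
force: [-2.1, 0.1, 7.0]
grip_width: 0.0155
```

```bash
python3 -c "
from h import *
delta([.5027,-.2178,.197],-1.8526);print(sensors.get_obs()['moment'])"
```

```text
t 13.82 pos [ 0.5027 -0.2178  0.1986] rot [-3.1412e+00  1.1000e-03 -1.8529e+00] F [-2.1  0.1  7. ] w 0.0155
d mm [0.  0.  1.6] rot [-0.0004  0.0011 -0.0003] q [-0.48  0.4   1.64  0.    1.1   1.38]
[0.32399956 0.56563041 0.06693333]
```

Emit:
move_arm(
  rows="0 0 1 0 0 0; 0 0 1 0 0 0; 0 0 1 0 0 0",
)

```text
time_s: 14.2
ee_pos: [0.5028, -0.2178, 0.1969]
eef_rot: [-3.141, 0.001, -1.853]
force: [-5.6, 2.2, 17.4]
grip_width: 0.0157
```

```bash
python3 -c "
from h import *
delta([.5027,-.2178,.197],-1.8526);print(sensors.get_obs()['moment'])"
```

```text
t 14.2 pos [ 0.5028 -0.2178  0.1969] rot [-3.1406e+00  9.0000e-04 -1.8528e+00] F [-5.6  2.2 17.4] w 0.0157
d mm [ 0.1  0.1 -0.1] rot [-0.001   0.0009 -0.0002] q [-0.48  0.4   1.64  0.    1.1   1.38]
[ 0.65991021  1.35772779 -0.00993155]
```

Emit:
move_arm(
  rows="0 0 1.5 0 0 0; 0 0 1.5 0 0 0; 0 0 1.5 0 0 0",
)

```text
time_s: 14.58
ee_pos: [0.5027, -0.2177, 0.1969]
eef_rot: [-3.139, 0.0, -1.853]
force: [-8.5, 3.5, 21.4]
grip_width: 0.0156
```

```bash
python3 -c "
from h import *
delta([.5027,-.2178,.197],-1.8526)
F=[camera('side') for _ in range(4)]
m=np.mean([f['color'].astype(float) for f in F],0)
cv2.imwrite('pics/f1.png',cv2.resize(np.clip(m*1.4,0,255).astype(np.uint8)[90:165,180:260],None,fx=7,fy=7,interpolation=2))
cv2.imwrite('pics/f2.png',F[0]['color'])
delta([.5027,-.2178,.197],-1.8526)"
```

```text
t 14.57 pos [ 0.5027 -0.2177  0.1969] rot [-3.1393e+00  5.0000e-04 -1.8525e+00] F [-8.5  3.5 21.4] w 0.0156
d mm [ 0.1  0.  -0.1] rot [-0.0023  0.0005  0.0001] q [-0.48  0.4   1.64  0.    1.09  1.38]
t 14.78 pos [ 0.5027 -0.2177  0.1969] rot [-3.1393e+00  5.0000e-04 -1.8525e+00] F [-8.6  4.2 21.6] w 0.0152
d mm [ 0.1  0.  -0.1] rot [-0.0023  0.0005  0.0001] q [-0.48  0.4   1.64  0.    1.09  1.38]
```

View pics/f1.png

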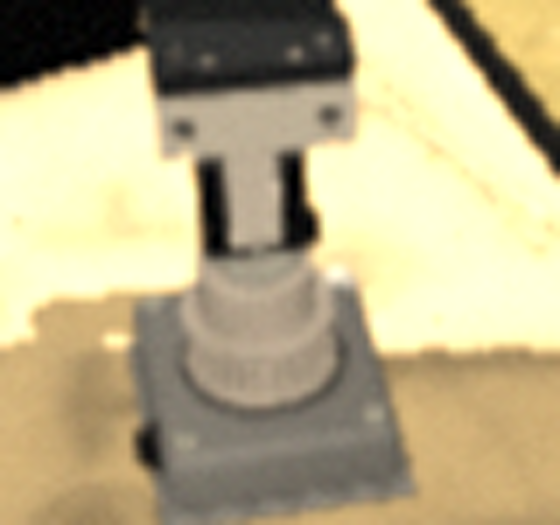

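View pics/f2.png

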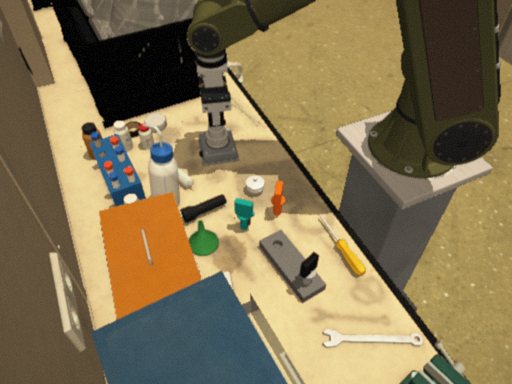

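The picture shows the collar down on the pulley at (258,265) in the crop. The filter is at (255,185) and the spare shaft at (310,265), both where they were. z holds at 0.1969 m (expected 0.197) under about 22 N, steady, so I'm handing in.

```bash
python3 -c "
from h import *
print(ctrl.hand_in())"
```

```text
the job is handed in; nothing more can be done
None
```

I fitted the keyed shaft in the pulley bore and handed the job in at about 15 s, still gripping it (45 N, raised to 55 N for the final push) and pressing it home. The hand-in reports no verdict.

- **Choice of shaft:** I took the shaft at y ≈ 0.15. Its key showed in the side view in the stand and again over the pulley.
- **Fitting:** The key landed on the pulley face at TCP z = 0.2265 m with about 6 N. I turned the shaft about 0.3 rad under light pressure, and z then fell to 0.2234 m with the force gone. The key found the keyway at about −0.28 rad, against about −0.2 from the images.
- **Last checks:** Pushing further raised the force from 17 to 21 N with z unchanged at 0.1969 m; I expected 0.197 m fully home. That points to a hard stop on the collar, beyond the spring's roughly 9 N. Force and height stayed steady over the last 0.2 s, and the picture shows the collar on the pulley.
- **Bystanders:** The filter and the spare shaft look unmoved in the last side view; I did not re-measure them. A side force of about 9 N remained on the tool at the end, well under the limits.

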